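# Mix the acorns and chestnuts, then put the stirring rod away in its tube

### The arm

A 6-joint arm with a two-finger parallel gripper is mounted at the origin on the work surface. World frame = base frame: x ahead of the robot, y to its left, z up, the work surface at z = 0. Lengths are in m, angles in rad, forces in N, time in s.
With the tool pointing down it reaches from about 0.35 to 0.975 m from the base axis. Payload 4.9 kg.
Tool frame: the origin (TCP) lies at the very end of the fingers, on their centre line; the grasp point (between the pads) lies 19 mm behind it; x points along the fingers, y is the direction in which the jaws open and shut, and the axes are right-handed (so a half turn about x gives the same grasp; the last joint's range is limited). The gripper opens to 85 mm and grips with 20 to 120 N. Pads are 22 mm wide; open, the fingers measure 114 mm over their backs; the gripper's body (76 mm by 85 mm) begins 54 mm behind the grasp point. The pads swing forward as they close: fully open they stand 13 mm farther back than shut.
Start: joints at [0.986, 0.053, 1.613, -0, 1.476, -0.119], TCP at [0.281, 0.558, 0.231] pointing down, gripper open.
Joint ranges: [-3.01, 3.01], [-1.01, 2.22], [0.06, 2.58], [-1.02, 4.17], [0.09, 2.62], [-3.14, 3.14]. Speed limits (rad/s): [2.57, 2.57, 3.14, 3.14, 3.14, 3.14].

### API

Orientations are given as a rotation vector (axis times angle).
In Python, from station import ctrl, get_image, calibration, finish_job, search_frame, cut_out, mark_of gives the robot as it stands. The module is installed in compiled form; this text tells all that it offers.
- The arm moves only by the tool arm_command, never from a script. Its argument "plan" is a list that holds one entry, the list of rows, each a list of 7 numbers: the shift along the tool's x, y, z in m, then the turn, a rotation vector about the tool's x, y, z in degrees, then the finger opening in m, from 0 to 0.0854. A call has 1 to 20 rows; each row shifts and turns the pose as measured when the row begins, along the tool's axes as they then stand; what a row does not reach is not made up. A row lasts 1/12 s, in which the tool goes at most 41.7 mm and 7.16 degrees, less where a joint would pass 70% of its speed; a pose out of reach is approached as far as the arm can. A call with a gripper value outside its range is refused whole. The fingers move at their own pace and stop on an object; "squeeze" is the grip in N (left out, the last holds). Time passes only in rows, so rows that do not move let the fingers close. It gives the time, the measured TCP pose, the force and the opening at its end, in the units of the state.
- ctrl.get_obs(): the state, without advancing time (a new reading comes with each control period).
- get_image(name): name is "scene" or "top" or "wrist"; returns the picture (480x640x3 uint8, red, green, blue); there is no depth.
- calibration(name): a dict with "fx", "fy", "cx", "cy" (pixels), "k1" (the pictures are not rectified: a ray, as slopes to the right and down, at radius r is drawn at 1 + k1 r^2 times it, then the intrinsics apply), "cam_to_world" (4x4, takes a point from camera to world coordinates); the wrist camera has in their place "hand_eye" (4x4, takes a point from camera to tool coordinates, whose origin is the TCP and whose axes are the tool frame's). Camera axes: x right, y down, z forward; pixel columns grow to the right and rows downward; lengths in m; the calibration is good to about 2 mm. A picture is of the moment at which its call begins: read the wrist's pose just before it. calibration takes no time and is no camera call.
- finish_job(): hands the job in, once; it reports no verdict.
Trained networks look in the newest picture that a camera, given by its name, has taken for a name from the list of things; names that differ only in an ending like _2 or _b are one class to them, and where a whole thing is asked for, a point or a joint stands for the part that bears it (a point fixed in the world has none). Each returns a list of dicts, best first, with "conf" (0 to 1); they miss things now and then, are a little off and sometimes report something else, mostly with a low value. They report only what shows in the picture. A call takes as long as a camera call.
- search_frame(camera, thing): "at" ([x, y, z] in m, in the coordinates of the camera as it stood for that picture, good to about 4 mm: the middle of the surface that is visible of it).
- cut_out(camera, thing): "mask" (480x640 bool, what is visible of it).
- mark_of(camera, thing): "at" ([x, y, z] in m, in the coordinates of the camera as it stood for that picture, good to about 4 mm: a listed point, or the origin of a listed thing).
The state is a dict: "t": time; "q": joint angles; "dq": joint speeds; "effort": joint torques, N m; "tool_pos": TCP position; "tool_rot": TCP orientation; "contact_force": force on the tool from outside, world axes, zero at the start; "wrist_torque": the same for the moment, N m; "opening": finger opening in m.
Only numpy, scipy, OpenCV 4.12 (cv2) and the standard library are available. Lean on these libraries where they do the work, as an engineer would, in place of code of your own. Each camera call takes 0.05 s, during which the arm holds its last target. There are 200 camera calls.

### The job

Take the flat-gripped wooden rod from the rack and, with its lower end down near the dish's floor, stir the seeds in the steel dish with three or more wide full rounds, and go on until there are acorns and chestnuts on both sides of the line through the dish's two handles. Then slide the rod, flat grip up, all the way down into the grey metal tube. Keep every seed in the dish, leave the dish standing about where it is, and leave the bottle, the tape roll and the other two rack tools undisturbed.

Things in the scene. Friction and masses are not known exactly. Their poses are not given: they have to be found in the camera images.
- dish: Round bare-steel dish, 160 mm across the rim, 55 mm high, wall 4 mm, floor 5 mm thick, loose, about 1.5 kg. Origin: centre of the underside. Two flat lug handles stick out 18 mm at the rim on its +x and -x sides; the line through them (its x axis) parts the dish into a +y and a -y side.
- rod: Stirring rod: plain wood, 45 g, 200 mm long, round shaft 14 mm across, lowest 6 mm bevelled to a flat 8 mm across; on top a flat grip 28 mm wide (its x), 12 mm thick (its y), 155 to 200 mm above the origin. Origin: centre of the lower end, z up the rod. Starts upright in one of the rack's holes, lower end 10 mm above the table. Can tilt a little in the grip while stirring.
- rod_tip (a point): Centre of the rod's lower end (the same point as the rod's origin).
- rack: Fixed wooden block, 180 (x) x 50 (y) x 60 mm high, origin at the centre of its underside, with three upright holes 18 mm wide and 50 mm deep in a row along its x axis at -60, 0 and +60 mm. Stands to the left or to the right of the dish.
- tube: Storage tube of the stirring rod: fixed upright grey metal tube, 103 mm tall, bore 20 mm, flaring out over the top 15 mm to a mouth 38 mm wide, inner floor 6 mm above the table, on a square 70 mm foot 6 mm thick. Origin: on the tube's axis, at the table. Stands on the other side of the dish from the rack.
- bottle: Bystander: white closed bottle, 52 mm across, 145 mm tall, loose, beside the dish. Origin: centre of its underside.
- tape: Bystander: roll of tape lying flat beyond the dish, 92 mm across, 24 mm high, loose. Origin: centre of its underside.
- brush: Bystander in the rack: wooden 14 mm round shaft with a round dark bristle head 24 mm across on top, 168 mm long in all. Origin: lower end.
- dibber: Bystander in the rack: wooden 14 mm round shaft with a ball 24 mm across on top, 167 mm long in all. Origin: lower end.
- acorn0: Acorn, long and capped, 31 mm by 22 mm, loose in the dish; starts on the dish's +y side. Origin: its centre.
- acorn1: Acorn, long and capped, 31 mm by 22 mm, loose in the dish; starts on the dish's +y side. Origin: its centre.
- acorn2: Acorn, long and capped, 31 mm by 22 mm, loose in the dish; starts on the dish's +y side. Origin: its centre.
- acorn3: Acorn, long and capped, 31 mm by 22 mm, loose in the dish; starts on the dish's +y side. Origin: its centre.
- chestnut0: Chestnut, a flat round nut 25 mm across and 18 mm tall, loose in the dish; starts on the dish's -y side. Origin: its centre.
- chestnut1: Chestnut, a flat round nut 25 mm across and 18 mm tall, loose in the dish; starts on the dish's -y side. Origin: its centre.
- chestnut2: Chestnut, a flat round nut 25 mm across and 18 mm tall, loose in the dish; starts on the dish's -y side. Origin: its centre.
- chestnut3: Chestnut, a flat round nut 25 mm across and 18 mm tall, loose in the dish; starts on the dish's -y side. Origin: its centre.

How it is judged:
On the way, in this order (a step that is already met when the one before it is completed fails the run):
1. the rod has been lifted clear of the rack (height (world z) of rod_tip above 0.075 m), for 0.02 s.
2. stirring: the rod's end, within 17 mm of the dish's floor, passes the -x handle's side of the dish, 15 mm or more from its centre (z of rod_tip in the frame of dish between 0 and 0.022 m and x of rod_tip in the frame of dish below -0.015 m and y of rod_tip in the frame of dish between -0.015 and 0.015 m), for 0.02 s.
3. stirring on: it passes the +x handle's side likewise (z of rod_tip in the frame of dish between 0 and 0.022 m and x of rod_tip in the frame of dish above 0.015 m and y of rod_tip in the frame of dish between -0.015 and 0.015 m), for 0.02 s.
4. stirring on: it passes the dish's -y side likewise (z of rod_tip in the frame of dish between 0 and 0.022 m and y of rod_tip in the frame of dish below -0.015 m and x of rod_tip in the frame of dish between -0.015 and 0.015 m), for 0.02 s.
5. stirring on: it passes the dish's +y side likewise (z of rod_tip in the frame of dish between 0 and 0.022 m and y of rod_tip in the frame of dish above 0.015 m and x of rod_tip in the frame of dish between -0.015 and 0.015 m), for 0.02 s.
6. the rod is lifted out of the dish (end 75 mm or more up) with all seeds in the dish and both kinds on both sides of the line through its handles (height (world z) of rod_tip above 0.075 m and y of any of acorn0, acorn1, acorn2, acorn3 in the frame of dish above 0.004 m and y of any of acorn0, acorn1, acorn2, acorn3 in the frame of dish below -0.004 m and y of any of chestnut0, chestnut1, chestnut2, chestnut3 in the frame of dish above 0.004 m and y of any of chestnut0, chestnut1, chestnut2, chestnut3 in the frame of dish below -0.004 m and horizontal distance between each of acorn0, acorn1, acorn2, acorn3, chestnut0, chestnut1, chestnut2, chestnut3 and dish below 0.076 m and z of each of acorn0, acorn1, acorn2, acorn3, chestnut0, chestnut1, chestnut2, chestnut3 in the frame of dish below 0.055 m), for 0.02 s.
At the end, for the whole second after the job is handed in: The rod stands still in the tube (end within 8 mm of its axis, 12 mm of its underside; tilt under 0.12 rad). All eight seeds lie still in the dish, both kinds with an origin 4 mm or more past its handle line on either side. The dish is level (0.1 rad), within 35 mm of its start (horizontal distance between rod_tip and tube below 0.008 m and z of rod_tip in the frame of tube below 0.012 m and angle between rod's own z axis and vertical below 0.12 rad and y of any of acorn0, acorn1, acorn2, acorn3 in the frame of dish above 0.004 m and y of any of acorn0, acorn1, acorn2, acorn3 in the frame of dish below -0.004 m and y of any of chestnut0, chestnut1, chestnut2, chestnut3 in the frame of dish above 0.004 m and y of any of chestnut0, chestnut1, chestnut2, chestnut3 in the frame of dish below -0.004 m and horizontal distance between each of acorn0, acorn1, acorn2, acorn3, chestnut0, chestnut1, chestnut2, chestnut3 and dish below 0.076 m and z of each of acorn0, acorn1, acorn2, acorn3, chestnut0, chestnut1, chestnut2, chestnut3 in the frame of dish below 0.055 m and linear speed of each of acorn0, acorn1, acorn2, acorn3, chestnut0, chestnut1, chestnut2, chestnut3 below 0.03 m/s and linear speed of rod below 0.02 m/s and distance of dish from where it was at the start of the episode below 0.035 m and angle between dish's own z axis and vertical below 0.1 rad); the robot touches nothing.
It fails at once if the dish is tipped or pushed more than 35 mm from its place (angle between dish's own z axis and vertical above 0.3 rad or distance of dish from where it was at the start of the episode above 0.035 m).
It fails at once if the bottle or the tape roll is moved by more than 20 mm or the bottle tipped (distance of any of bottle, tape from where it was at the start of the episode above 0.02 m or angle between bottle's own z axis and vertical above 0.4 rad).
It fails at once if the brush or the ball-ended stick is taken out of its hole (moved by more than 25 mm) (distance of any of brush, dibber from where it was at the start of the episode above 0.025 m).
It also fails if it takes over 72 s, if anything falls off the work surface, if the arm or the gripper's body presses on something with over 40 N, if the wrist force passes 120 N, or if a joint passes its speed limit or range.

## Working session

There is one attempt and no reset: what is moved stays moved. The work goes in short steps, Python scripts to look and compute and a tool call to move; the robot and the scene stay as the last step left them, time stands still between calls to the robot, and variables do not carry over. Pictures are saved under pics/ and viewed, about 8 in all and at most 12, crops included, and the job is handed in when it is done.

Besides the shell and the picture viewer there is one more tool, called after "Request:" as a command line: name --argument value ..., lists and objects as JSON in quotes. arm_command: Moves the arm, as the interface text tells. Its arguments: {"type":"object","properties":{"plan":{"type":"array","items":{"type":"array","items":{"type":"array","items":{"type":"number"}}}},"squeeze":{"type":"number"}},"required":["plan"]}

```bash
mkdir -p pics; cat > h.py <<'E'
import numpy as np,cv2
from scipy.spatial.transform import Rotation as R
from station import *
def T(cam,obs=None):
    c=calibration(cam)
    if cam!='wrist': return np.array(c['cam_to_world'])
    o=obs or ctrl.get_obs(); M=np.eye(4); M[:3,:3]=R.from_rotvec(o['tool_rot']).as_matrix(); M[:3,3]=o['tool_pos']
    return M@np.array(c['hand_eye'])
def snap(cam,name=None):
    M=T(cam); im=get_image(cam)
    if name: cv2.imwrite(f'pics/{name}.png',im[:,:,::-1])
    return M,im
def W(M,p): return (M@np.r_[p,1])[:3]
def proj(cam,M,p):
    c=calibration(cam); q=np.linalg.inv(M)@np.r_[p,1]; s=q[:2]/q[2]; s=s*(1+c['k1']*(s@s)); return np.array([c['fx']*s[0]+c['cx'],c['fy']*s[1]+c['cy']])
def ray(cam,M,uv):
    c=calibration(cam); d=(np.array(uv,float)-[c['cx'],c['cy']])/[c['fx'],c['fy']]; s=d.copy()
    for _ in range(20): s=d/(1+c['k1']*(s@s))
    return M[:3,3],M[:3,:3]@np.r_[s,1]
def onz(cam,M,uv,z):
    o,d=ray(cam,M,uv); return o+d*(z-o[2])/d[2]
E
python3 - <<'E'
from h import *
np.set_printoptions(precision=4,suppress=True)
o=ctrl.get_obs();print({k:np.round(v,3) for k,v in o.items()})
print(R.from_rotvec(o['tool_rot']).as_matrix())
a=[]
for cam in['scene','top']:
    M,im=snap(cam,cam+'0');a.append(im); print(cam,M[:3,3])
    for t in['dish','rod','rod_tip','rack','tube','bottle','tape','brush','dibber','acorn0','chestnut0']:
        print(t,'mark',[(W(M,r['at']).round(3).tolist(),round(r['conf'],2)) for r in mark_of(cam,t)[:5]], 'srch',[(W(M,r['at']).round(3).tolist(),round(r['conf'],2)) for r in search_frame(cam,t)[:2]])
E
```

```text
{'t': np.float64(0.0), 'q': array([ 0.986,  0.053,  1.614, -0.   ,  1.476, -0.119]), 'dq': array([ 0.   , -0.001,  0.   ,  0.001,  0.   , -0.   ]), 'effort': array([ -0.002, -39.367, -37.019,  -0.   ,   0.007,  -0.   ]), 'tool_pos': array([0.28 , 0.558, 0.23 ]), 'tool_rot': array([ 0.364,  1.54 , -0.367]), 'contact_force': array([ 0.008,  0.22 , -0.432]), 'wrist_torque': array([-0.029, -0.015,  0.028]), 'opening': np.float64(0.085)}
[[-0.0011  0.449   0.8935]
 [-0.0017  0.8935 -0.449 ]
 [-1.     -0.002  -0.0002]]
scene [ 1.3869 -0.46    0.81  ]
dish mark [([0.495, -0.051, 0.001], 0.9), ([0.509, -0.075, 0.011], 0.68)] srch [([0.484, -0.053, 0.028], 0.76), ([0.495, 0.005, 0.023], 0.3)]
rod mark [] srch [([0.487, -0.307, 0.176], 0.86)]
rod_tip mark [] srch [([0.484, -0.306, 0.176], 0.69)]
rack mark [([0.483, -0.304, 0.0], 0.9), ([0.478, -0.076, 0.018], 0.62)] srch [([0.544, -0.314, 0.06], 0.78), ([0.481, -0.175, 0.076], 0.45)]
tube mark [([0.46, 0.298, 0.0], 0.62), ([0.484, -0.302, 0.002], 0.44)] srch [([0.467, 0.292, 0.021], 0.91)]
bottle mark [([0.462, -0.174, -0.0], 0.86), ([0.481, -
[... 1220 characters left out ...]
mark [([0.54, -0.304, 0.007], 0.86)] srch [([0.539, -0.298, 0.166], 0.59), ([0.538, -0.07, 0.017], 0.51)]
dibber mark [([0.416, -0.303, 0.009], 0.94), ([0.69, 0.111, 0.001], 0.5)] srch [([0.419, -0.3, 0.166], 0.87), ([0.472, -0.025, 0.023], 0.38)]
acorn0 mark [([0.485, 0.007, 0.018], 0.68), ([0.503, -0.025, 0.023], 0.63), ([0.451, -0.032, 0.013], 0.47), ([0.475, -0.307, 0.011], 0.47), ([0.475, -0.027, 0.018], 0.44)] srch [([0.505, -0.025, 0.028], 0.74), ([0.449, -0.029, 0.024], 0.72)]
chestnut0 mark [([0.509, -0.079, 0.013], 0.72), ([0.493, -0.109, 0.016], 0.7), ([0.541, -0.073, 0.016], 0.66), ([0.475, -0.075, 0.014], 0.59)] srch [([0.538, -0.069, 0.02], 0.72), ([0.491, -0.108, 0.02], 0.61)]
```

View pics/top0.png

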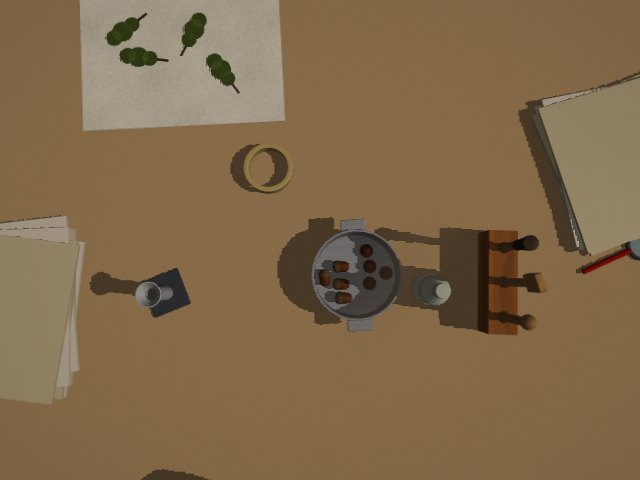

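View pics/scene0.png

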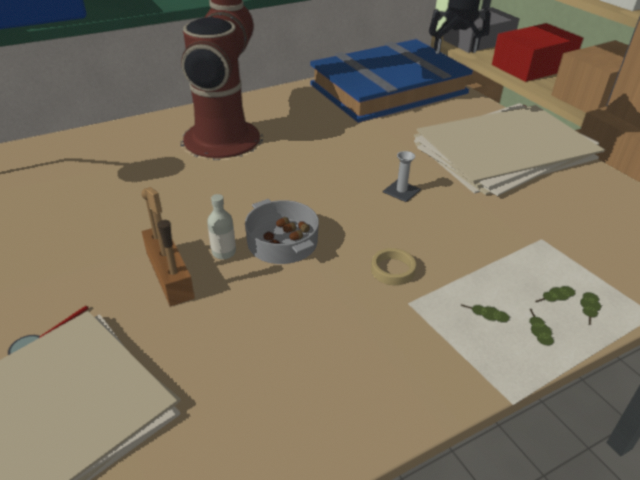

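The top view shows the dish at (356,275), with lugs at (353,225) and (360,324). The rod is in the middle rack hole, with its grip at (540,283), and the tube mouth is at (149,294). The scene view agrees. Next I'll write a row planner and look at the rack with the wrist camera.

```bash
cat >> h.py <<'E'
def yawmat(y): # tool down, jaw axis (tool y) at world angle y
    x=np.array([0,0,-1.]); j=np.array([np.cos(y),np.sin(y),0]); return np.c_[x,j,np.cross(x,j)]
def go(p,yaw_deg,vmax=.035,wmax=6.5,n=None):
    o=ctrl.get_obs(); A=R.from_rotvec(o['tool_rot']); p0=np.array(o['tool_pos'])
    B=R.from_matrix(yawmat(np.radians(yaw_deg))); w=(A.inv()*B).as_rotvec(degrees=True); d=np.array(p)-p0
    n=n or max(1,int(np.ceil(max(np.linalg.norm(d)/vmax,np.linalg.norm(w)/wmax))))
    print('n',n,'dist',d.round(4))
    for i in range(n):
        r=A*R.from_rotvec(w*i/n,degrees=True); print([*r.inv().apply(d/n).round(4).tolist(),*(w/n).round(2).tolist()])
E
python3 - <<'E'
from h import *
print(np.array(calibration('wrist')['hand_eye']).round(3))
o=ctrl.get_obs(); j=R.from_rotvec(o['tool_rot']).as_matrix()[:,1]
# tube on the near side first is beneath: view tube
M,im=snap('wrist')
for p in([.46,.297,.103],[.479,-.304,.21]): print(proj('wrist',M,p))
go([.46,-.22,.36],63.4)
go([.40,-.30,.36],90)
E
```

```text
[[-0.    -0.303  0.953 -0.143]
 [ 1.    -0.001 -0.     0.001]
 [ 0.001  0.953  0.303 -0.078]
 [ 0.     0.     0.     1.   ]]
[152.6379858  523.50524405]
[-441.0284817   873.23665696]
n 24 dist [ 0.1793 -0.7784  0.1287]
[-0.0054, -0.0256, 0.0212, -0.0, -0.0, 0.0]
[-0.0054, -0.0256, 0.0212, -0.0, -0.0, 0.0]
[-0.0054, -0.0256, 0.0212, -0.0, -0.0, 0.0]
[-0.0054, -0.0256, 0.0212, -0.0, -0.0, 0.0]
[-0.0054, -0.0256, 0.0212, -0.0, -0.0, 0.0]
[-0.0054, -0.0256, 0.0212, -0.0, -0.0, 0.0]
[-0.0054, -0.0256, 0.0212, -0.0, -0.0, 0.0]
[-0.0054, -0.0256, 0.0212, -0.0, -0.0, 0.0]
[-0.0054, -0.0256, 0.0212, -0.0, -0.0, 0.0]
[-0.0054, -0.0256, 0.0212, -0.0, -0.0, 0.0]
[-0.0054, -0.0256, 0.0212, -0.0, -0.0, 0.0]
[-0.0054, -0.0256, 0.0212, -0.0, -0.0, 0.0]
[-0.0054, -0.0256, 0.0212, -0.0, -0.0, 0.0]
[-0.0054, -0.0256, 0.0212, -0.0, -0.0, 0.0]
[-0.0054, -0.0256, 0.0212, -0.0, -0.0, 0.0]
[-0.0054, -0.0256, 0.0212, -0.0, -0.0, 0.0]
[-0.0054, -0.0256, 0.0212, -0.0, -0.0, 0.0]
[-0.0054, -0.0256, 0.0212, -0.0, -0.0, 0.0]
[-0.0054, -0.0256, 0.0212, -0.0, -0.0, 0.0]
[-0.0054, -0.0256, 0.0212, -0.0, -0.0, 0.0]
[
[... 663 characters left out ...]
.0049, -0.0304, 0.0137, -1.03, -0.0, 0.0]
[-0.0049, -0.0306, 0.0132, -1.03, -0.0, 0.0]
[-0.005, -0.0308, 0.0126, -1.03, -0.0, 0.0]
[-0.005, -0.0311, 0.0121, -1.03, -0.0, 0.0]
[-0.005, -0.0313, 0.0115, -1.03, -0.0, 0.0]
[-0.005, -0.0315, 0.011, -1.03, -0.0, 0.0]
[-0.005, -0.0317, 0.0104, -1.03, -0.0, 0.0]
[-0.005, -0.0319, 0.0098, -1.03, -0.0, 0.0]
[-0.005, -0.032, 0.0093, -1.03, -0.0, 0.0]
[-0.005, -0.0322, 0.0087, -1.03, -0.0, 0.0]
[-0.005, -0.0323, 0.0081, -1.03, -0.0, 0.0]
[-0.005, -0.0325, 0.0075, -1.03, -0.0, 0.0]
[-0.005, -0.0326, 0.0069, -1.03, -0.0, 0.0]
[-0.005, -0.0327, 0.0064, -1.03, -0.0, 0.0]
[-0.005, -0.0328, 0.0058, -1.03, -0.0, 0.0]
[-0.005, -0.0329, 0.0052, -1.03, -0.0, 0.0]
```

Request:
arm_command --plan '[[[-0.007, -0.026, 0.021, 0, 0, 0, 0.085], [-0.007, -0.026, 0.021, 0, 0, 0, 0.085], [-0.007, -0.026, 0.021, 0, 0, 0, 0.085], [-0.007, -0.026, 0.021, 0, 0, 0, 0.085], [-0.007, -0.026, 0.021, 0, 0, 0, 0.085], [-0.007, -0.026, 0.021, 0, 0, 0, 0.085], [-0.007, -0.026, 0.021, 0, 0, 0, 0.085], [-0.007, -0.026, 0.021, 0, 0, 0, 0.085], [-0.007, -0.026, 0.021, 0, 0, 0, 0.085], [-0.007, -0.026, 0.021, 0, 0, 0, 0.085], [-0.007, -0.026, 0.021, 0, 0, 0, 0.085], [-0.007, -0.026, 0.021, 0, 0, 0, 0.085], [-0.007, -0.026, 0.021, 0, 0, 0, 0.085], [-0.007, -0.026, 0.021, 0, 0, 0, 0.085], [-0.007, -0.026, 0.021, 0, 0, 0, 0.085], [-0.007, -0.026, 0.021, 0, 0, 0, 0.085], [-0.007, -0.026, 0.021, 0, 0, 0, 0.085], [-0.007, -0.026, 0.021, 0, 0, 0, 0.085], [-0.007, -0.026, 0.021, 0, 0, 0, 0.085], [-0.007, -0.026, 0.021, 0, 0, 0, 0.085]]]'

```text
t: 4.02
tool_pos: [0.4257, -0.1192, 0.3788]
tool_rot: [0.353, 1.53, -0.355]
contact_force: [-0.3, 0.3, 0.7]
opening: 0.0851
```

```bash
python3 -c "
from h import *
go([.47,-.305,.36],90)"
```

```text
n 6 dist [ 0.0443 -0.1858 -0.0188]
[0.0033, -0.0246, 0.0202, -4.32, 0.11, 0.01]
[0.0033, -0.0261, 0.0182, -4.32, 0.11, 0.01]
[0.0033, -0.0274, 0.0162, -4.32, 0.11, 0.01]
[0.0032, -0.0285, 0.0141, -4.32, 0.11, 0.01]
[0.0032, -0.0295, 0.0119, -4.32, 0.11, 0.01]
[0.0032, -0.0303, 0.0097, -4.32, 0.11, 0.01]
```

Request:
arm_command --plan '[[[0.003, -0.025, 0.02, -4.3, 0, 0, 0.085], [0.003, -0.026, 0.018, -4.3, 0, 0, 0.085], [0.003, -0.027, 0.016, -4.3, 0, 0, 0.085], [0.003, -0.028, 0.014, -4.3, 0, 0, 0.085], [0.003, -0.029, 0.012, -4.3, 0, 0, 0.085], [0.003, -0.03, 0.01, -4.3, 0, 0, 0.085], [0, 0, 0, 0, 0, 0, 0.03]]]'

```text
t: 4.6
tool_pos: [0.4715, -0.3192, 0.3651]
tool_rot: [-0.016, 1.554, 0.003]
contact_force: [-0.8, 1.1, -1.9]
opening: 0.0749
```

```bash
python3 - <<'E'
from h import *
M,im=snap('wrist','w1'); print(ctrl.get_obs()['tool_pos'],ctrl.get_obs()['opening'])
for t in['rod','brush','dibber','rack']:
    print(t,[(W(M,r['at']).round(4).tolist(),round(r['conf'],2)) for r in mark_of('wrist',t)[:2]],[(W(M,r['at']).round(4).tolist(),round(r['conf'],2)) for r in search_frame('wrist',t)[:2]])
m=cut_out('wrist','rod')[0]['mask']; ys,xs=np.nonzero(m); print(xs.min(),xs.max(),ys.min(),ys.max())
E
```

```text
[ 0.47132058 -0.3173611   0.36567245] 0.06822040473553993
rod [([0.4786, -0.2999, 0.0113], 0.92), ([0.4652, -0.178, 0.0009], 0.65)] [([0.473, -0.3035, 0.2093], 0.62)]
brush [([0.5419, -0.3073, 0.0112], 0.79)] [([0.5381, -0.3049, 0.1749], 0.63), ([0.5026, -0.0254, 0.0182], 0.15)]
dibber [([0.4204, -0.2976, 0.0038], 0.9)] [([0.4181, -0.2999, 0.1711], 0.97)]
rack [([0.4823, -0.3067, 0.0028], 0.84)] [([0.4616, -0.311, 0.0594], 0.76)]Traceback (most recent call last):
  File "<stdin>", line 5, in <module>
IndexError: list index out of range
```

View pics/w1.png

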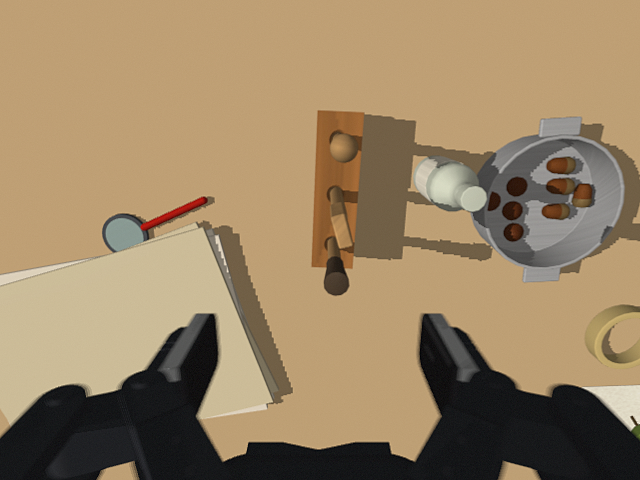

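The wrist view shows the rod's grip top at about (342,235), between the ball (343,148) and the brush (336,283). I'll zoom in to read its yaw.

```bash
python3 - <<'E'
import cv2
im=cv2.imread('pics/w1.png'); cv2.imwrite('pics/w1c.png',cv2.resize(im[180:300,290:400],None,fx=5,fy=5,interpolation=cv2.INTER_CUBIC))
E
```

```text
(no output)
```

View pics/w1c.png

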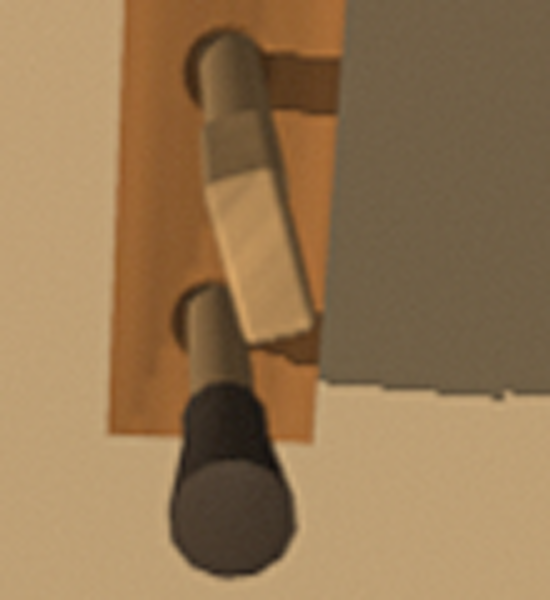

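```bash
python3 - <<'E'
from h import *
# triangulate grip top: wrist + top + scene
M,im=snap('wrist'); c=np.array([[331.4,216.6],[344,213.4],[353.2,245],[340,248.6]])
# use pose at w1 approx = now
P=np.array([onz('wrist',M,u,.21) for u in c]); print(P.round(4),P.mean(0).round(4))
l=(P[2]-P[1]+P[3]-P[0])/2; s=(P[1]-P[0]+P[2]-P[3])/2
print('long',np.linalg.norm(l),np.degrees(np.arctan2(l[1],l[0])),'short',np.linalg.norm(s),np.degrees(np.arctan2(s[1],s[0])))
Mt=T('top'); Ms=T('scene')
print('reproj top',proj('top',Mt,P.mean(0)),'scene',proj('scene',Ms,P.mean(0)))
for n,cam,M_ in(('t','top',Mt),('s','scene',Ms)):
    im=get_image(cam); u=proj(cam,M_,P.mean(0)).astype(int)
    cr=im[u[1]-30:u[1]+30,u[0]-30:u[0]+30,::-1].copy(); cv2.imwrite(f'pics/c{n}.png',cv2.resize(cr,(400,400),interpolation=cv2.INTER_CUBIC))
cv2.imwrite('pics/cc.png',np.hstack([cv2.imread('pics/ct.png'),cv2.imread('pics/cs.png')]))
E
```

```text
[[ 0.4685 -0.305   0.21  ]
 [ 0.4658 -0.2953  0.21  ]
 [ 0.4916 -0.287   0.21  ]
 [ 0.4948 -0.2975  0.21  ]] [ 0.4802 -0.2962  0.21  ]
long 0.02715479899758024 16.861894485913773 short 0.010489723364192976 106.44238643622054
reproj top [534.89398175 281.98669431] scene [154.13575592 189.56555141]
```

View pics/cc.png

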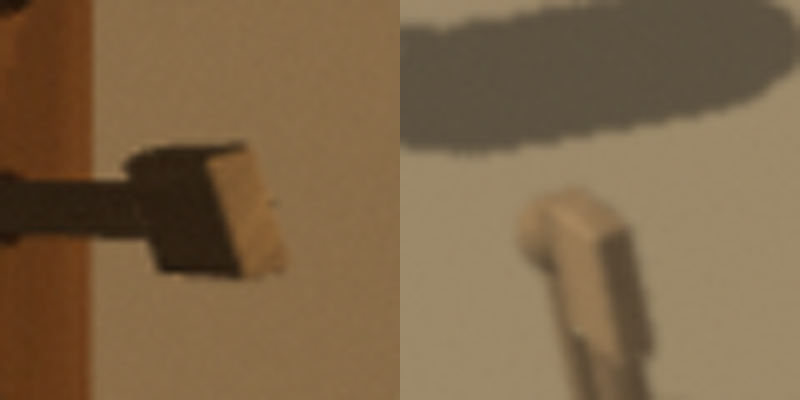

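```bash
python3 - <<'E'
from h import *
M,im=snap('wrist'); g=cv2.cvtColor(im,7); t=cv2.cvtColor(cv2.imread('pics/w1.png'),6)[205:260,325:360]
r=cv2.matchTemplate(g,t,5); sh=np.array(cv2.minMaxLoc(r)[3])-[325,205]; print('shift since w1',sh,ctrl.get_obs()['tool_pos'])
uv=np.array([342.4,230.9])+sh
A=np.zeros((3,3));b=np.zeros(3)
L=[('wrist',M,uv),('top',T('top'),(541.2,282.5)),('scene',T('scene'),(152,191.7))]
for cam,m,u in L:
    o,d=ray(cam,m,u); d/=np.linalg.norm(d); Q=np.eye(3)-np.outer(d,d); A+=Q;b+=Q@o
p=np.linalg.solve(A,b); print(p)
for cam,m,u in L: print(cam,proj(cam,m,p)-u)
go([.480,p[1],.28],106.9,n=5)
E
```

```text
shift since w1 [-6 -2] [ 0.47164838 -0.31481988  0.36752677]
[ 0.47968176 -0.30243307  0.20818341]
wrist [-1.69980765  1.06242244]
top [-2.46903943 -0.14898048]
scene [-1.1555755  -0.54350666]
n 5 dist [ 0.0084  0.0124 -0.0875]
[0.0175, 0.0026, 0.0014, -3.22, 0.21, 0.14]
[0.0175, 0.0025, 0.0016, -3.22, 0.21, 0.14]
[0.0175, 0.0024, 0.0018, -3.22, 0.21, 0.14]
[0.0175, 0.0022, 0.002, -3.22, 0.21, 0.14]
[0.0175, 0.0021, 0.0021, -3.22, 0.21, 0.14]
```

Request:
arm_command --plan '[[[0.018, 0.003, 0.001, -3.2, 0.2, 0.1, 0.05], [0.018, 0.002, 0.001, -3.2, 0.2, 0.1, 0.05], [0.018, 0.002, 0.002, -3.2, 0.2, 0.1, 0.05], [0.018, 0.002, 0.002, -3.2, 0.2, 0.1, 0.05], [0.016, 0.002, 0.002, -3.2, 0.2, 0.1, 0.05], [0, 0, 0, 0, 0, 0, 0.05], [0, 0, 0, 0, 0, 0, 0.05]]]'

```text
t: 5.88
tool_pos: [0.4803, -0.3034, 0.2787]
tool_rot: [-0.245, 1.554, 0.234]
contact_force: [0.2, 0.3, -0.4]
opening: 0.0498
```

```bash
python3 - <<'E'
from h import *
M,im=snap('wrist','w2'); print(ctrl.get_obs()['tool_pos'],ctrl.get_obs()['opening'], R.from_rotvec(ctrl.get_obs()['tool_rot']).as_matrix().round(3))
u=proj('wrist',M,[.4797,-.3024,.209]).astype(int);print(u)
x0,y0=u-60; cv2.imwrite('pics/w2c.png',cv2.resize(im[y0:y0+120,x0:x0+120,::-1],None,fx=5,fy=5,interpolation=cv2.INTER_CUBIC)); print(x0,y0)
E
```

```text
[ 0.48016664 -0.30338047  0.27856154] 0.0497693852852284 [[ 0.004 -0.3    0.954]
 [-0.006  0.954  0.3  ]
 [-1.    -0.007  0.002]]
[319 262]
259 202
```

View pics/w2c.png

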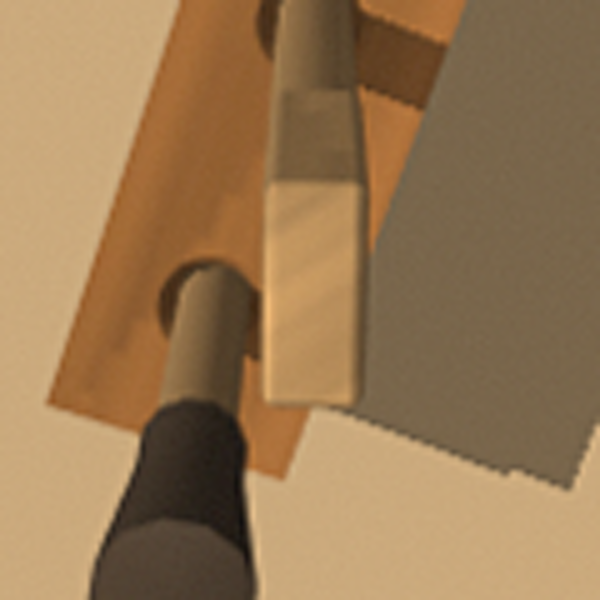

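Request:
arm_command --plan '[[[0.022, 0.0015, -0.0005, 0, 0.2, 0.2, 0.05], [0.022, 0, 0, 0, 0.2, 0.2, 0.05], [0.022, 0, 0, 0, 0, 0, 0.05], [0.022, 0, 0, 0, 0, 0, 0.05], [0.022, 0, 0, 0, 0, 0, 0.05], [0, 0, 0, 0, 0, 0, 0.05], [0, 0, 0, 0, 0, 0, 0.0], [0, 0, 0, 0, 0, 0, 0.0], [0, 0, 0, 0, 0, 0, 0.0], [0, 0, 0, 0, 0, 0, 0.0], [0, 0, 0, 0, 0, 0, 0.0], [0, 0, 0, 0, 0, 0, 0.0]]]' --squeeze 60

```text
t: 6.93
tool_pos: [0.4841, -0.3054, 0.1836]
tool_rot: [-0.237, 1.549, 0.224]
contact_force: [-0.1, 0.8, -2.2]
opening: 0.0108
```

Request:
arm_command --plan '[[[0, 0, 0, 0, 0, 0, 0.04], [0, 0, 0, 0, 0, 0, 0.04], [0, 0, 0, 0, 0, 0, 0.04], [0.008, 0.001, -0.002, 0, 0, 0, 0.04], [0.008, 0.001, -0.001, 0, 0, 0, 0.04], [0.002, 0, 0, 0, 0, 0, 0.04], [0, 0, 0, 0, 0, 0, 0.04], [0, 0, 0, 0, 0, 0, 0.0], [0, 0, 0, 0, 0, 0, 0.0], [0, 0, 0, 0, 0, 0, 0.0], [0, 0, 0, 0, 0, 0, 0.0], [0, 0, 0, 0, 0, 0, 0.0], [0, 0, 0, 0, 0, 0, 0.0]]]' --squeeze 60

```text
t: 8.02
tool_pos: [0.4826, -0.304, 0.1691]
tool_rot: [-0.236, 1.544, 0.224]
contact_force: [-0.7, 0.6, -0.4]
opening: 0.0112
```

```bash
python3 - <<'E'
from h import *
M,im=snap('wrist','w3'); print(ctrl.get_obs()['tool_pos'],R.from_rotvec(ctrl.get_obs()['tool_rot']).as_matrix().round(3))
E
```

```text
[ 0.48256194 -0.30402605  0.16904251] [[ 0.016 -0.289  0.957]
 [-0.006  0.957  0.289]
 [-1.    -0.01   0.013]]
```

View pics/w3.png

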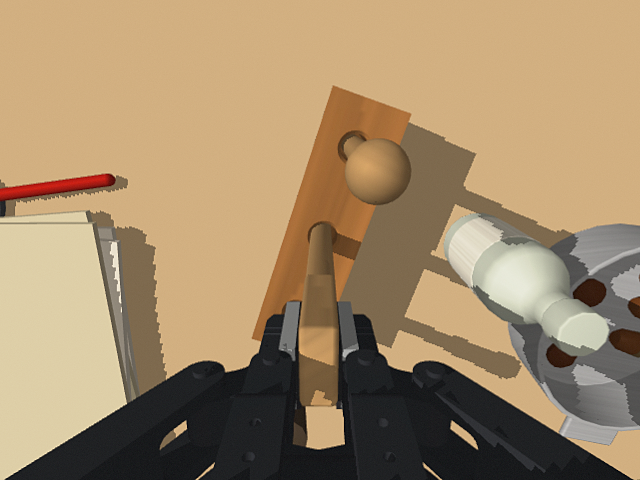

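The rod sits squarely between the pads, grip at (320,350). The ball is untouched and the brush is hidden. Next: lift, carry over the bottle to the dish and re-measure.

Request:
arm_command --plan '[[[-0.02, 0, 0, 0, 0, 0, 0.0], [-0.022, 0, 0, 0, 0, 0, 0.0], [-0.022, 0, 0, 0, 0, 0, 0.0], [-0.022, 0, 0, 0, 0.2, 0.1, 0.0], [-0.022, 0, 0, 0, 0.2, 0.1, 0.0], [-0.022, 0, 0, 0, 0.2, 0.1, 0.0], [-0.022, 0, 0, 0, 0.2, 0.1, 0.0], [-0.022, 0, 0, 0, 0, 0, 0.0], [-0.012, 0, 0, 0, 0, 0, 0.0], [0, 0.024, 0.004, 0, 0, 0, 0.0], [0, 0.024, 0.004, 0, 0, 0, 0.0], [0, 0.024, 0.004, 0, 0, 0, 0.0], [0, 0.024, 0.004, 0, 0, 0, 0.0], [0, 0.024, 0.004, 0, 0, 0, 0.0], [0, 0.024, 0.004, 0, 0, 0, 0.0], [0, 0.024, 0.004, 0, 0, 0, 0.0], [0, 0.024, 0.004, 0, 0, 0, 0.0], [0, 0.024, 0.004, 0, 0, 0, 0.0], [0, 0.024, 0.004, 0, 0, 0, 0.0]]]'

```text
t: 9.65
tool_pos: [0.4492, -0.0612, 0.3549]
tool_rot: [-0.231, 1.561, 0.208]
contact_force: [-0.1, 0.7, 0.2]
opening: 0.0113
```

```bash
python3 - <<'E'
from h import *
o=ctrl.get_obs();print(o['tool_pos'],o['opening'],R.from_rotvec(o['tool_rot']).as_matrix().round(3))
M,im=snap('top','t1'); 
h=[onz('top',M,u,.05) for u in((353,225),(360,324))]; d=h[0]-h[1]; print('handles mid',(h[0]+h[1])/2,'yaw',np.degrees(np.arctan2(d[1],d[0])),np.linalg.norm(d))
for cam in('top','scene'):
    if cam=='scene': M,im=snap(cam,'s1')
    print('rod_tip',[(W(M,r['at']).round(4).tolist(),round(r['conf'],2)) for r in mark_of(cam,'rod_tip')[:2]])
    print('dish',[(W(M,r['at']).round(4).tolist(),round(r['conf'],2)) for r in mark_of(cam,'dish')[:2]])
E
```

```text
[ 0.44924893 -0.06121723  0.35490627] 0.01131279823411844 [[ 0.    -0.276  0.961]
 [-0.015  0.961  0.276]
 [-1.    -0.014 -0.004]]
handles mid [ 0.4911862  -0.05216484  0.05      ] yaw 4.0343060751956505 0.173898067259321
rod_tip []
dish [([0.4919, -0.0517, 0.0004], 0.93)]
rod_tip [([0.446, -0.0659, 0.1978], 0.89)]
dish [([0.4955, -0.0494, 0.0007], 0.75)]
```

View pics/s1.png

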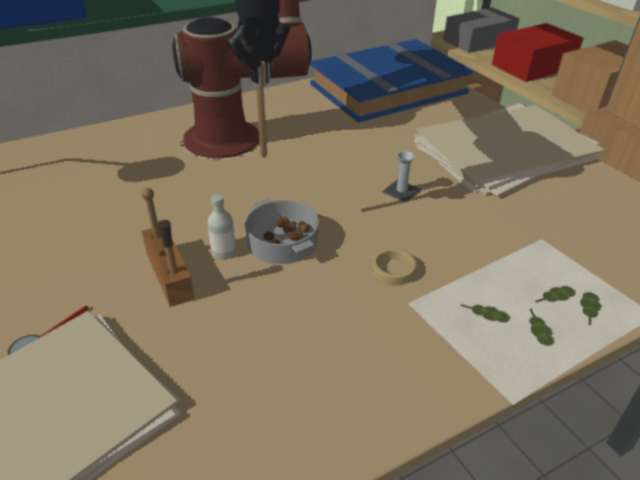

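Request:
arm_command --plan '[[[0.02, 0, 0, 0, 0, 0.4, 0.0], [0.022, 0, 0, 0, 0, 0.4, 0.0], [0.022, 0, 0, 0, 0, 0, 0.0], [0.022, 0, 0, 0, 0, 0, 0.0], [0.022, 0, 0, 0, 0, 0, 0.0], [0.022, 0, 0, 0, 0, 0, 0.0], [0.015, 0, 0, 0, 0, 0, 0.0], [0.01, 0, 0, 0, 0, 0, 0.0], [0.006, 0, 0, 0, 0, 0, 0.0], [0.006, 0, 0, 0, 0, 0, 0.0], [0, 0, 0, 0, 0, 0, 0.0]]]'

```text
t: 10.87
tool_pos: [0.4516, -0.0756, 0.1817]
tool_rot: [-0.209, 1.563, 0.201]
contact_force: [-0.7, 0.5, 0.3]
opening: 0.0114
```

```bash
cat >> h.py <<'E'
C=np.array([.4912,-.052]); YD=np.radians(4)
def dishxy(p): d=np.array(p)[:2]-C; c,s=np.cos(YD),np.sin(YD); return np.array([c*d[0]+s*d[1],-s*d[0]+c*d[1]])
def tip(o=None,L=.159):
    o=o or ctrl.get_obs(); return np.array(o['tool_pos'])+L*R.from_rotvec(o['tool_rot']).as_matrix()[:,0]
def path(pts,z,step=.012):
    """rows through world xy points (list), tip at height z, holding the tool upright"""
    o=ctrl.get_obs(); A=R.from_rotvec(o['tool_rot']); t=tip(o); q=np.vstack([t[:2],pts]); print('tip',t.round(4),'dish',dishxy(t).round(3),'F',np.round(o['contact_force'],1),'t',o['t'])
    m=A.as_matrix(); yaw=np.degrees(np.arctan2(m[1,1],m[0,1])); w=(A.inv()*R.from_matrix(yawmat(np.radians(yaw)))).as_rotvec(degrees=True); print('tilt fix',w.round(2))
    d=np.diff(q,axis=0); 
    for i,e in enumerate(d):
        v=np.r_[e,(z-t[2])/3 if i<3 else 0]; print((A.inv().apply(v)*1e3).round(0).astype(int).tolist())
def circ(r,a0,a1,n): 
    a=np.radians(np.linspace(a0,a1,n+1)[1:])+YD; return C+r*np.c_[np.cos(a),np.sin(a)]
E
python3 - <<'E'
from h import *
path(circ(.042,190,190-300,20),.014)
print(dishxy([.45,-.03]),dishxy([.475,-.027]))
E
```

```text
tip [ 0.4515 -0.0764  0.0227] dish [-0.041 -0.022] F [-0.7  0.5  0.3] t 10.8667
tilt fix [-0.   -0.12  0.26]
[3, 25, 4]
[3, 10, 4]
[3, 9, 7]
[0, 7, 9]
[0, 4, 10]
[0, 1, 11]
[0, -2, 11]
[0, -4, 10]
[0, -7, 9]
[0, -9, 7]
[0, -10, 4]
[0, -11, 1]
[0, -11, -2]
[0, -10, -4]
[0, -9, -7]
[0, -7, -9]
[0, -4, -10]
[0, -1, -11]
[0, 2, -11]
[0, 4, -10]
[-0.039565    0.02482038] [-0.01441663  0.02606916]
```

Request:
arm_command --plan '[[[0.005, 0.004, 0, 0, 0, 0.3, 0.0], [0.005, 0.007, 0.001, 0, 0, 0, 0.0], [0, 0.012, 0.002, 0, 0, 0, 0.0], [0, 0.01, 0.004, 0, 0, 0, 0.0], [0, 0.009, 0.007, 0, 0, 0, 0.0], [0, 0.007, 0.009, 0, 0, 0, 0.0], [0, 0.004, 0.01, 0, 0, 0, 0.0], [0, 0.001, 0.011, 0, 0, 0, 0.0], [0, -0.002, 0.011, 0, 0, 0, 0.0], [0, -0.004, 0.01, 0, 0, 0, 0.0], [0, -0.007, 0.009, 0, 0, 0, 0.0], [0, -0.009, 0.007, 0, 0, 0, 0.0]]]'

```text
t: 11.87
tool_pos: [0.5307, -0.0159, 0.1782]
tool_rot: [-0.208, 1.549, 0.206]
contact_force: [0.2, -0.4, -0.8]
opening: 0.0112
```

```bash
python3 - <<'E'
from h import *
t=dishxy(tip()); a=np.degrees(np.arctan2(t[1],t[0])); print('ang',a)
M,im=snap('top'); print('dish',[(W(M,r['at']).round(4).tolist(),round(r['conf'],2)) for r in mark_of('top','dish')[:1]])
M,im=snap('scene'); print('tip',[(W(M,r['at']).round(4).tolist(),round(r['conf'],2)) for r in mark_of('scene','rod_tip')[:1]])
path(circ(.042,a,a-300,20),.014)
E
```

```text
ang 37.07056385066924
dish [([0.491, -0.0539, 0.0009], 0.65)]
tip [([0.5286, -0.0156, 0.0222], 0.96)]
tip [ 0.5312 -0.0167  0.0188] dish [0.042 0.032] F [-0.1 -0.5 -0.9] t 12.0667
tilt fix [0.   0.59 0.21]
[2, -16, -7]
[2, -11, 1]
[2, -11, -2]
[0, -10, -5]
[0, -8, -7]
[0, -6, -9]
[0, -3, -10]
[0, -1, -11]
[0, 2, -11]
[0, 5, -10]
[0, 7, -8]
[0, 9, -6]
[0, 10, -3]
[0, 11, -1]
[0, 11, 2]
[0, 10, 5]
[0, 8, 7]
[0, 6, 9]
[0, 3, 10]
[0, 1, 11]
```

Request:
arm_command --plan '[[[0.004, -0.012, -0.007, 0, 0.3, 0.2, 0.0], [0.004, -0.012, -0.002, 0, 0.3, 0, 0.0], [0.003, -0.011, -0.002, 0, 0, 0, 0.0], [0, -0.01, -0.005, 0, 0, 0, 0.0], [0, -0.008, -0.007, 0, 0, 0, 0.0], [0, -0.006, -0.009, 0, 0, 0, 0.0], [0, -0.003, -0.01, 0, 0, 0, 0.0], [0, -0.001, -0.011, 0, 0, 0, 0.0], [0, 0.002, -0.011, 0, 0, 0, 0.0], [0, 0.005, -0.01, 0, 0, 0, 0.0], [0, 0.007, -0.008, 0, 0, 0, 0.0], [0, 0.009, -0.006, 0, 0, 0, 0.0], [0, 0.01, -0.003, 0, 0, 0, 0.0], [0, 0.011, -0.001, 0, 0, 0, 0.0], [0, 0.011, 0.002, 0, 0, 0, 0.0], [0, 0.01, 0.005, 0, 0, 0, 0.0]]]'

```text
t: 13.4
tool_pos: [0.4391, -0.0404, 0.1679]
tool_rot: [-0.196, 1.557, 0.203]
contact_force: [-0.1, 0.1, -0.3]
opening: 0.0113
```

```bash
cat > nx.py <<'E'
from h import *
import sys
t=dishxy(tip()); a=np.degrees(np.arctan2(t[1],t[0])); print('ang',a,'r',np.hypot(*t))
M,im=snap('top',sys.argv[3] if len(sys.argv)>3 else None); print('dish',[(W(M,r['at']).round(4).tolist(),round(r['conf'],2)) for r in mark_of('top','dish')[:1]])
for n in('acorn0','chestnut0'): print(n,[(dishxy(W(M,r['at'])).round(3).tolist(),round(r['conf'],2)) for r in mark_of('top',n)[:5]])
path(circ(float(sys.argv[1]),a,a-300,20),float(sys.argv[2]))
E
python3 nx.py .042 .012
```

```text
ang 162.48257319332032 r 0.05295840514531683
dish [([0.4924, -0.0508, 0.0009], 0.9)]
acorn0 [([0.001, 0.06], 0.68), ([0.018, -0.029], 0.46), ([0.0, -0.001], 0.42), ([-0.003, 0.018], 0.4)]
chestnut0 [([0.043, -0.05], 0.64), ([-0.021, -0.061], 0.56), ([-0.008, 0.349], 0.3)]
tip [ 0.4403 -0.0399  0.0088] dish [-0.05   0.016] F [ 0.8 -0.5 -1. ] t 13.6
tilt fix [-0.    0.28 -0.22]
[-1, 4, 16]
[-1, 7, 8]
[-1, 5, 10]
[0, 2, 11]
[0, -1, 11]
[0, -4, 10]
[0, -6, 9]
[0, -8, 7]
[0, -10, 5]
[0, -11, 2]
[0, -11, -1]
[0, -10, -4]
[0, -9, -6]
[0, -7, -8]
[0, -5, -10]
[0, -2, -11]
[0, 1, -11]
[0, 4, -10]
[0, 6, -9]
[0, 8, -7]
```

Request:
arm_command --plan '[[[-0.001, 0.004, 0.014, 0, 0.2, -0.2, 0.0], [-0.001, 0.006, 0.009, 0, 0, 0, 0.0], [0, 0.004, 0.01, 0, 0, 0, 0.0], [0, 0.002, 0.011, 0, 0, 0, 0.0], [0, -0.001, 0.011, 0, 0, 0, 0.0], [0, -0.004, 0.01, 0, 0, 0, 0.0], [0, -0.006, 0.009, 0, 0, 0, 0.0], [0, -0.008, 0.007, 0, 0, 0, 0.0], [0, -0.01, 0.005, 0, 0, 0, 0.0], [0, -0.011, 0.002, 0, 0, 0, 0.0], [0, -0.011, -0.001, 0, 0, 0, 0.0], [0, -0.01, -0.004, 0, 0, 0, 0.0], [0, -0.009, -0.006, 0, 0, 0, 0.0], [0, -0.007, -0.008, 0, 0, 0, 0.0], [0, -0.005, -0.01, 0, 0, 0, 0.0], [0, -0.002, -0.011, 0, 0, 0, 0.0], [0, 0.001, -0.011, 0, 0, 0, 0.0], [0, 0.004, -0.01, 0, 0, 0, 0.0], [0, 0.006, -0.009, 0, 0, 0, 0.0], [0, 0.008, -0.007, 0, 0, 0, 0.0]]]'

```text
t: 15.27
tool_pos: [0.4613, -0.0938, 0.1673]
tool_rot: [-0.201, 1.568, 0.197]
contact_force: [0.3, 0.5, -0.5]
opening: 0.0113
```

```bash
python3 nx.py .038 .012
```

```text
ang -130.10543894792391 r 0.05229121089033464
dish [([0.4917, -0.0535, -0.0013], 0.7)]
acorn0 [([0.042, -0.042], 0.72), ([0.003, 0.061], 0.72), ([0.001, -0.004], 0.62)]
chestnut0 [([0.06, 0.02], 0.55)]
tip [ 0.4611 -0.0934  0.0084] dish [-0.033 -0.039] F [-1.   0.6 -0.5] t 15.4667
tilt fix [-0.   -0.38  0.01]
[-1, 17, 5]
[-1, 9, -3]
[-1, 10, 0]
[0, 10, 2]
[0, 9, 5]
[0, 7, 7]
[0, 5, 8]
[0, 3, 9]
[0, 0, 10]
[0, -2, 10]
[0, -5, 9]
[0, -7, 7]
[0, -8, 5]
[0, -9, 3]
[0, -10, 0]
[0, -10, -2]
[0, -9, -5]
[0, -7, -7]
[0, -5, -8]
[0, -3, -9]
```

Request:
arm_command --plan '[[[-0.001, 0.014, 0.004, 0, -0.3, 0, 0.0], [-0.001, 0.01, -0.002, 0, 0, 0, 0.0], [0, 0.01, 0, 0, 0, 0, 0.0], [0, 0.01, 0.002, 0, 0, 0, 0.0], [0, 0.009, 0.005, 0, 0, 0, 0.0], [0, 0.007, 0.007, 0, 0, 0, 0.0], [0, 0.005, 0.008, 0, 0, 0, 0.0], [0, 0.003, 0.009, 0, 0, 0, 0.0], [0, 0, 0.01, 0, 0, 0, 0.0], [0, -0.002, 0.01, 0, 0, 0, 0.0], [0, -0.005, 0.009, 0, 0, 0, 0.0], [0, -0.007, 0.007, 0, 0, 0, 0.0], [0, -0.008, 0.005, 0, 0, 0, 0.0], [0, -0.009, 0.003, 0, 0, 0, 0.0], [0, -0.01, 0, 0, 0, 0, 0.0], [0, -0.01, -0.002, 0, 0, 0, 0.0], [0, -0.009, -0.005, 0, 0, 0, 0.0], [0, -0.007, -0.007, 0, 0, 0, 0.0], [0, -0.005, -0.008, 0, 0, 0, 0.0], [0, -0.003, -0.009, 0, 0, 0, 0.0]]]'

```text
t: 17.13
tool_pos: [0.5143, -0.083, 0.1663]
tool_rot: [-0.196, 1.571, 0.21]
contact_force: [-1.6, 2.1, -1.0]
opening: 0.0116
```

```bash
python3 nx.py .042 .012
```

```text
ang -58.425191749740776 r 0.036658465136496204
dish [([0.4932, -0.0557, 0.0016], 0.63)]
acorn0 [([0.01, 0.058], 0.64), ([-0.02, 0.051], 0.54)]
chestnut0 [([-0.037, -0.042], 0.45), ([-0.09, -0.245], 0.21)]
tip [ 0.513  -0.0821  0.0074] dish [ 0.02  -0.032] F [-2.3  2.6  0. ] t 17.3333
tilt fix [ 0.   -0.51 -0.46]
[-2, -7, -9]
[-1, 0, -11]
[-1, 3, -11]
[0, 6, -9]
[0, 8, -8]
[0, 10, -5]
[0, 11, -3]
[0, 11, 0]
[0, 10, 3]
[0, 9, 6]
[0, 8, 8]
[0, 5, 10]
[0, 3, 11]
[0, 0, 11]
[0, -3, 10]
[0, -6, 9]
[0, -8, 8]
[0, -10, 5]
[0, -11, 3]
[0, -11, 0]
```

Request:
arm_command --plan '[[[-0.002, -0.005, -0.009, 0, -0.3, -0.3, 0.0], [-0.001, 0, -0.011, 0, -0.2, -0.1, 0.0], [-0.001, 0.003, -0.011, 0, 0, 0, 0.0], [0, 0.006, -0.009, 0, 0, 0, 0.0], [0, 0.008, -0.008, 0, 0, 0, 0.0], [0, 0.01, -0.005, 0, 0, 0, 0.0], [0, 0.011, -0.003, 0, 0, 0, 0.0], [0, 0.011, 0, 0, 0, 0, 0.0], [0, 0.01, 0.003, 0, 0, 0, 0.0], [0, 0.009, 0.006, 0, 0, 0, 0.0], [0, 0.008, 0.008, 0, 0, 0, 0.0], [0, 0.005, 0.01, 0, 0, 0, 0.0], [0, 0.003, 0.011, 0, 0, 0, 0.0], [0, 0, 0.011, 0, 0, 0, 0.0], [0, -0.003, 0.01, 0, 0, 0, 0.0], [0, -0.006, 0.009, 0, 0, 0, 0.0], [0, -0.008, 0.008, 0, 0, 0, 0.0], [0, -0.01, 0.005, 0, 0, 0, 0.0], [0, -0.011, 0.003, 0, 0, 0, 0.0], [0, -0.011, 0, 0, 0, 0, 0.0]]]'

```text
t: 19.0
tool_pos: [0.5471, -0.0489, 0.1818]
tool_rot: [-0.247, 1.532, 0.179]
contact_force: [-0.1, 0.5, -0.4]
opening: 0.0111
```

```bash
python3 nx.py .042 .012 t5
```

```text
ang -6.938793762499407 r 0.061307335146987676
dish [([0.4932, -0.0567, 0.0006], 0.59)]
acorn0 [([-0.001, 0.034], 0.68), ([0.014, 0.061], 0.58), ([-0.018, 0.058], 0.41)]
chestnut0 [([0.0, -0.001], 0.75), ([-0.05, -0.003], 0.69), ([-0.047, -0.035], 0.41), ([0.014, -0.064], 0.39)]
tip [ 0.551  -0.055   0.0228] dish [ 0.059 -0.007] F [-0.5  0.9 -0.4] t 19.2
tilt fix [0.03 1.22 2.65]
[3, -4, -22]
[4, -8, -7]
[4, -6, -9]
[0, -4, -10]
[0, -1, -11]
[0, 2, -11]
[0, 5, -10]
[-1, 7, -8]
[-1, 9, -6]
[-1, 10, -4]
[-1, 11, -1]
[0, 11, 2]
[0, 10, 5]
[0, 8, 7]
[0, 6, 9]
[0, 4, 10]
[0, 1, 11]
[0, -2, 11]
[0, -5, 10]
[1, -7, 8]
```

```bash
python3 - <<'E'
from h import *
M,im=snap('scene'); print('tip',[(W(M,r['at']).round(4).tolist(),round(r['conf'],2)) for r in mark_of('scene','rod_tip')[:1]])
a=cv2.imread('pics/t5.png')[215:335,280:440]; b=im[130:290,180:340,::-1]
cv2.imwrite('pics/v8.png',np.hstack([cv2.resize(a,(480,360)),cv2.resize(b,(320,360))]))
E
```

```text
tip [([0.5367, -0.0598, 0.0229], 0.6)]
```

View pics/v8.png

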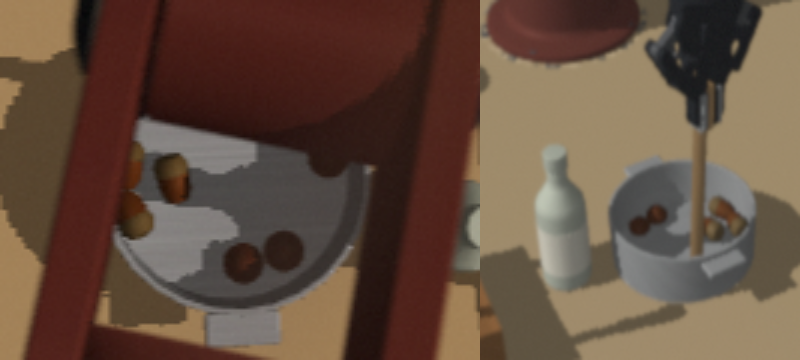

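The rod is in the dish, acorns are mostly on the +y side, and the dish is in place. The tool tilted about 3° and rose. I'll correct that and stir on.

Request:
arm_command --plan '[[[0.003, -0.006, -0.014, 0, 0.4, 0.7, 0.0], [0.004, -0.01, -0.007, 0, 0.4, 0.7, 0.0], [0.004, -0.008, -0.009, 0, 0.4, 0.7, 0.0], [0, -0.005, -0.01, 0, 0, 0.5, 0.0], [0, -0.001, -0.011, 0, 0, 0, 0.0], [0, 0.002, -0.011, 0, 0, 0, 0.0], [0, 0.005, -0.01, 0, 0, 0, 0.0], [0, 0.007, -0.008, 0, 0, 0, 0.0], [0, 0.009, -0.006, 0, 0, 0, 0.0], [0, 0.01, -0.004, 0, 0, 0, 0.0], [0, 0.011, -0.001, 0, 0, 0, 0.0], [0, 0.011, 0.002, 0, 0, 0, 0.0], [0, 0.01, 0.005, 0, 0, 0, 0.0], [0, 0.008, 0.007, 0, 0, 0, 0.0], [0, 0.006, 0.009, 0, 0, 0, 0.0], [0, 0.004, 0.01, 0, 0, 0, 0.0]]]'

```text
t: 20.63
tool_pos: [0.4702, -0.0074, 0.1748]
tool_rot: [-0.221, 1.543, 0.208]
contact_force: [-0.9, -1.0, -0.2]
opening: 0.0116
```

```bash
python3 nx.py .042 .012 t6
```

```text
ang 108.61522052476367 r 0.047321794090123506
dish []
acorn0 [([0.031, -0.051], 0.65)]
chestnut0 [([0.047, -0.031], 0.68), ([0.012, -0.068], 0.42)]
tip [ 0.4731 -0.0093  0.0155] dish [-0.015  0.044] F [ 0.7 -0.  -1. ] t 20.8333
tilt fix [0.   0.88 0.58]
[1, -4, 12]
[1, -3, 11]
[1, -6, 9]
[0, -8, 8]
[0, -10, 5]
[0, -11, 3]
[0, -11, 0]
[0, -11, -3]
[0, -9, -6]
[0, -8, -8]
[0, -5, -10]
[0, -3, -11]
[0, 0, -11]
[0, 3, -11]
[0, 6, -9]
[0, 8, -8]
[0, 10, -5]
[0, 11, -3]
[0, 11, 0]
[0, 11, 3]
```

Request:
arm_command --plan '[[[0.002, -0.004, 0.012, 0, 0.5, 0.3, 0.0], [0.001, -0.003, 0.011, 0, 0.4, 0.3, 0.0], [0.001, -0.006, 0.009, 0, 0, 0, 0.0], [0, -0.008, 0.008, 0, 0, 0, 0.0], [0, -0.01, 0.005, 0, 0, 0, 0.0], [0, -0.011, 0.003, 0, 0, 0, 0.0], [0, -0.011, 0, 0, 0, 0, 0.0], [0, -0.011, -0.003, 0, 0, 0, 0.0], [0, -0.009, -0.006, 0, 0, 0, 0.0], [0, -0.008, -0.008, 0, 0, 0, 0.0], [0, -0.005, -0.01, 0, 0, 0, 0.0], [0, -0.003, -0.011, 0, 0, 0, 0.0], [0, 0, -0.011, 0, 0, 0, 0.0], [0, 0.003, -0.011, 0, 0, 0, 0.0], [0, 0.006, -0.009, 0, 0, 0, 0.0], [0, 0.008, -0.008, 0, 0, 0, 0.0], [0, 0.01, -0.005, 0, 0, 0, 0.0], [0, 0.011, -0.003, 0, 0, 0, 0.0]]]'

```text
t: 22.33
tool_pos: [0.436, -0.0748, 0.1665]
tool_rot: [-0.192, 1.572, 0.221]
contact_force: [0.3, 0.5, -0.4]
opening: 0.0111
```

```bash
python3 nx.py .042 .012 t7; python3 - <<'E'
from h import *
M,im=snap('wrist','w7')
M2,im2=snap('scene','s7')
for cam,m in(('wrist',M),('scene',M2)):
  for n in('acorn0','chestnut0'): print(cam,n,[(dishxy(W(m,r['at'])).round(3).tolist(),round(r['conf'],2)) for r in mark_of(cam,n)[:6]])
h=[proj('wrist',M,np.r_[C+s*.08*np.array([np.cos(YD),np.sin(YD)]),.055]) for s in(-1,1)];print(h)
b=im[:,:,::-1].copy(); cv2.imwrite('pics/v9.png',np.hstack([b[:,:],cv2.resize(im2[150:310,220:340,::-1],(160,213)) if 0 else np.zeros((480,1,3),np.uint8)]))
E
```

```text
ang -164.57187950631223 r 0.060736359308215825
dish [([0.4905, -0.0534, -0.0017], 0.76)]
acorn0 [([0.005, 0.001], 0.72), ([-0.013, 0.055], 0.58), ([0.012, 0.061], 0.51), ([0.032, -0.057], 0.5), ([0.03, -0.255], 0.21)]
chestnut0 [([-0.046, 0.027], 0.64), ([0.052, -0.033], 0.58)]
tip [ 0.4355 -0.0722  0.0078] dish [-0.057 -0.016] F [ 0.4 -0.3 -1. ] t 22.5333
tilt fix [ 0.   -0.44 -1.09]
[-1, 13, 18]
[-1, 10, 3]
[-1, 9, 6]
[0, 7, 8]
[0, 5, 10]
[0, 2, 11]
[0, -1, 11]
[0, -3, 10]
[0, -6, 9]
[0, -8, 7]
[0, -10, 5]
[0, -11, 2]
[0, -11, -1]
[0, -10, -3]
[0, -9, -6]
[0, -7, -8]
[0, -5, -10]
[0, -2, -11]
[0, 1, -11]
[0, 3, -10]
wrist acorn0 [([0.016, 0.063], 0.93), ([0.026, -0.053], 0.85), ([-0.023, 0.058], 0.7), ([0.01, 0.001], 0.41)]
wrist chestnut0 [([-0.006, -0.061], 0.74), ([-0.058, 0.003], 0.64), ([-0.049, 0.036], 0.63)]
scene acorn0 [([0.014, 0.064], 0.64), ([0.008, 0.005], 0.55), ([-0.012, 0.064], 0.4)]
scene chestnut0 [([0.209, 0.151], 0.73), ([-0.046, 0.03], 0.63), ([-0.059, 0.006], 0.61)]
[array([349.426388  , 212.21475241]), array([305.04404008, 411.19833126])]
```

View pics/v9.png

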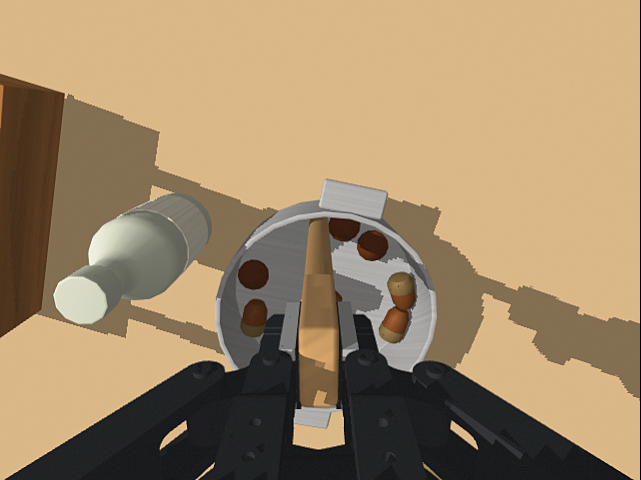

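The picture and the nets agree. On the +y side are two acorns (400,290), (393,323) and two chestnuts (345,230), (372,245). On the -y side are one acorn (255,317) and one chestnut (253,275). The margins are wide and the stirring is done, so I'll lift straight out.

Request:
arm_command --plan '[[[-0.006, 0, 0, 0, 0, 0, 0.0], [-0.012, 0, 0, 0, 0, 0, 0.0], [-0.018, 0, 0, 0, 0, 0, 0.0], [-0.022, 0, 0, 0, -0.1, -0.3, 0.0], [-0.022, 0, 0, 0, -0.1, -0.3, 0.0], [-0.022, 0, 0, 0, -0.1, -0.3, 0.0], [-0.022, 0, 0, 0, -0.1, -0.2, 0.0], [-0.022, 0, 0, 0, 0, 0, 0.0], [-0.012, 0, 0, 0, 0, 0, 0.0], [0, 0, 0, 0, 0, 0, 0.0]]]'

```text
t: 23.67
tool_pos: [0.4396, -0.0769, 0.339]
tool_rot: [-0.207, 1.561, 0.206]
contact_force: [0.4, 0.8, -0.5]
opening: 0.0109
```

```bash
python3 - <<'E'
from h import *
print(tip())
M,im=snap('wrist')
for n in('acorn0','chestnut0'): print(n,[(dishxy(W(M,r['at'])).round(3).tolist(),round(r['conf'],2)) for r in mark_of('wrist',n)[:6]])
for cam in('top','scene'):
    M,im=snap(cam); print(cam,'tube',[(W(M,r['at']).round(4).tolist(),round(r['conf'],2)) for r in mark_of(cam,'tube')[:1]],'tip',[(W(M,r['at']).round(4).tolist(),round(r['conf'],2)) for r in mark_of(cam,'rod_tip')[:1]])
go([.46,.20,.325],106,n=9)
E
```

```text
[ 0.43958282 -0.07709299  0.17998382]
acorn0 [([-0.02, 0.059], 0.68), ([0.011, 0.005], 0.68), ([0.015, 0.06], 0.6), ([0.029, -0.054], 0.53)]
chestnut0 [([-0.006, -0.064], 0.88), ([-0.058, 0.003], 0.8), ([-0.05, 0.033], 0.69), ([0.052, -0.031], 0.59)]
top tube [([0.4606, 0.2958, 0.001], 0.71)] tip [([0.4821, -0.3063, -0.0], 0.38)]
scene tube [([0.463, 0.2957, 0.0007], 0.92)] tip [([0.4305, -0.0777, 0.1745], 0.58)]
n 9 dist [ 0.0219  0.2764 -0.0084]
[0.001, 0.029, 0.0103, -0.1, -0.05, -0.03]
[0.001, 0.029, 0.0104, -0.1, -0.05, -0.03]
[0.001, 0.029, 0.0104, -0.1, -0.05, -0.03]
[0.001, 0.029, 0.0105, -0.1, -0.05, -0.03]
[0.001, 0.0289, 0.0105, -0.1, -0.05, -0.03]
[0.0009, 0.0289, 0.0106, -0.1, -0.05, -0.03]
[0.0009, 0.0289, 0.0107, -0.1, -0.05, -0.03]
[0.0009, 0.0289, 0.0107, -0.1, -0.05, -0.03]
[0.0009, 0.0289, 0.0108, -0.1, -0.05, -0.03]
```

Request:
arm_command --plan '[[[0.001, 0.029, 0.01, -0.1, 0, 0, 0.0], [0.001, 0.029, 0.01, -0.1, 0, 0, 0.0], [0.001, 0.029, 0.01, -0.1, 0, 0, 0.0], [0.001, 0.029, 0.01, -0.1, 0, 0, 0.0], [0.001, 0.029, 0.01, -0.1, 0, 0, 0.0], [0.001, 0.029, 0.01, -0.1, 0, 0, 0.0], [0.001, 0.029, 0.01, -0.1, 0, 0, 0.0], [0.001, 0.029, 0.01, -0.1, 0, 0, 0.0], [0.001, 0.029, 0.01, -0.1, 0, 0, 0.0], [0, 0.015, 0.005, 0, 0, 0, 0.0], [0, 0, 0, 0, 0, 0, 0.0], [0, 0, 0, 0, 0, 0, 0.0]]]'

```text
t: 25.12
tool_pos: [0.4549, 0.227, 0.3161]
tool_rot: [-0.214, 1.579, 0.218]
contact_force: [0.1, -0.4, -0.9]
opening: 0.0116
```

```bash
python3 - <<'E'
from h import *
np.set_printoptions(precision=4,suppress=True)
o=ctrl.get_obs();print(tip(),R.from_rotvec(o['tool_rot']).as_matrix().round(3))
ims=[]
for cam in('wrist','top','scene'):
    M,im=snap(cam,'u_'+cam); print(cam)
    for t in('tube','rod_tip','rod'):
        print(t,[(W(M,r['at']).round(4).tolist(),round(r['conf'],2)) for r in mark_of(cam,t)[:1]],'s',[(W(M,r['at']).round(4).tolist(),round(r['conf'],2)) for r in search_frame(cam,t)[:1]])
    print('pred tip',proj(cam,M,tip()),'tube mouth',proj(cam,M,[.461,.296,.103])); ims.append(im)
w,t,s=ims
pt=np.array(proj('scene',T('scene'),tip())).astype(int)
mt=proj('top',T('top'),[.461,.296,.103]).astype(int)
a=w[:,:,::-1][100:420,120:520]
b=cv2.resize(s[60:200,340:460,::-1],(400,467)); 
c=cv2.resize(t[mt[1]-30:mt[1]+30,mt[0]-30:mt[0]+30,::-1],(240,240))
cv=np.zeros((600,800,3),np.uint8); cv[:320,:400]=a; cv[:467,400:]=b; cv[340:580,:240]=c
print(mt); cv2.imwrite('pics/v11.png',cv)
E
```

```text
[0.4519 0.2269 0.1571] [[-0.019 -0.271  0.962]
 [-0.     0.963  0.271]
 [-1.     0.005 -0.018]]
wrist
tube [([0.458, 0.2948, -0.0003], 0.7)] s [([0.453, 0.2904, 0.0054], 0.74)]
rod_tip [([0.4463, 0.2204, 0.1535], 0.82)] s []
rod [([0.4431, 0.2287, 0.1574], 0.9)] s [([0.4416, 0.2268, 0.3569], 0.77)]
pred tip [315.5392 224.617 ] tube mouth [385.5358 238.8127]
top
tube [([0.4623, 0.294, -0.0014], 0.84)] s [([0.4812, 0.2877, 0.0061], 0.73)]
rod_tip [([0.4464, 0.2247, 0.1566], 0.83)] s [([0.4423, 0.2181, 0.2626], 0.51)]
rod [([0.4457, 0.2241, 0.1572], 0.75)] s [([0.4912, -0.0591, 0.004], 0.62)]
pred tip [180.603 297.799] tube mouth [147.1975 291.1463]
scene
tube [([0.4613, 0.2971, 0.0033], 0.95)] s [([0.4212, -0.3028, 0.1317], 0.7)]
rod_tip [([0.4457, 0.2249, 0.1577], 0.89)] s [([0.4532, 0.2213, 0.2553], 0.95)]
rod [([0.4472, 0.2291, 0.1597], 0.93)] s [([0.4569, 0.227, 0.253], 0.88)]
pred tip [381.0493 141.2791] tube mouth [405.6394 156.3704]
[147 291]
```

View pics/v11.png

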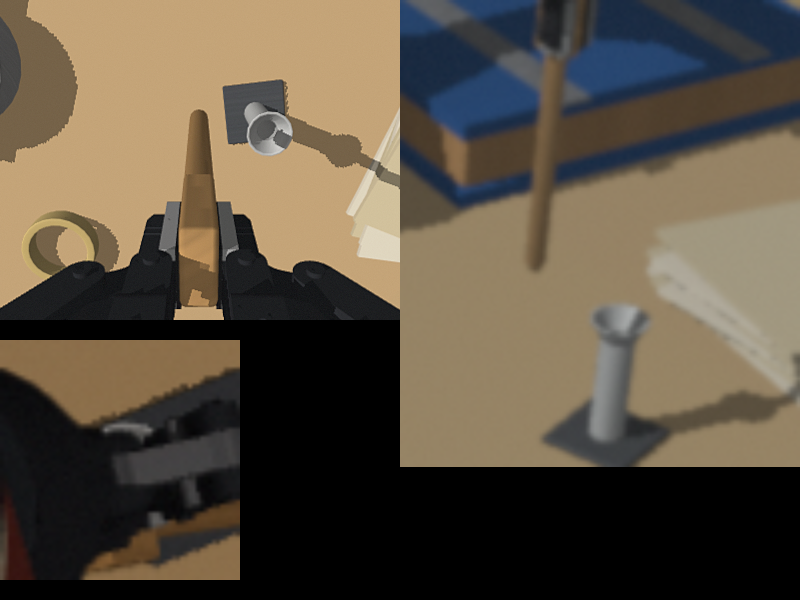

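The rod hangs with its tip about 6–9 mm toward -x of the TCP axis, so it has tilted slightly in the grip. The tube mouth shows in the wrist view at (390,233) and in the scene view at (406,156), matching the prediction of (0.461, 0.296). I'll level the rod and move above the mouth.

Request:
arm_command --plan '[[[0, 0.012, 0.004, 0, -1, 0, 0.0], [0, 0.014, 0.005, 0, -1, 0, 0.0], [0.006, 0.014, 0.005, 0, -0.7, 0, 0.0], [0.007, 0.014, 0.005, 0, 0, 0, 0.0], [0.007, 0.01, 0.004, 0, 0, 0, 0.0], [0.006, 0, 0, 0, 0, 0, 0.0], [0, 0, 0, 0, 0, 0, 0.0], [0, 0, 0, 0, 0, 0, 0.0]]]'

```text
t: 26.83
tool_pos: [0.4609, 0.3017, 0.2905]
tool_rot: [-0.204, 1.524, 0.222]
contact_force: [0.4, 0.8, -0.1]
opening: 0.0111
```

```bash
cat > tp.py <<'E'
from h import *
np.set_printoptions(precision=4,suppress=True)
o=ctrl.get_obs();print('tcp',o['tool_pos'],'axis tip',tip(),'F',o['contact_force'].round(1));print(R.from_rotvec(o['tool_rot']).as_matrix().round(3))
X={'tube':[],'rod_tip':[],'rod':[]}
for k in range(2):
  for cam in('wrist','top','scene'):
    M,im=snap(cam,'z_'+cam)
    for t in X:
        r=mark_of(cam,t)
        if r and r[0]['conf']>.5: X[t].append(np.r_[W(M,r[0]['at']),['wrist','top','scene'].index(cam)])
for t in X: print(t,np.median(X[t],0)); print(np.array(X[t]))
E
python3 tp.py
```

```text
tcp [0.4609 0.3017 0.2905] axis tip [0.4664 0.3043 0.1316] F [ 0.4  0.8 -0.1]
[[ 0.034 -0.269  0.962]
 [ 0.017  0.963  0.269]
 [-0.999  0.007  0.038]]
tube [0.4593 0.2959 0.0014 1.    ]
[[ 0.4593  0.2961 -0.0026  0.    ]
 [ 0.4606  0.3062  0.13    1.    ]
 [ 0.4571  0.2948  0.0021  2.    ]
 [ 0.4593  0.2971 -0.0017  0.    ]
 [ 0.4603  0.2946  0.0008  1.    ]
 [ 0.4592  0.2957  0.002   2.    ]]
rod_tip [0.4604 0.3022 0.1302 1.    ]
[[0.462  0.2992 0.1296 0.    ]
 [0.4604 0.3018 0.1314 1.    ]
 [0.4594 0.3031 0.1308 2.    ]
 [0.4585 0.2984 0.1295 0.    ]
 [0.4613 0.3026 0.1282 1.    ]
 [0.4604 0.3039 0.1354 2.    ]]
rod [0.4618 0.3031 0.132  1.    ]
[[0.4563 0.3062 0.1309 0.    ]
 [0.4596 0.3009 0.1317 1.    ]
 [0.4638 0.3052 0.1315 2.    ]
 [0.4612 0.3014 0.1324 0.    ]
 [0.4624 0.3013 0.1332 1.    ]
 [0.4627 0.3048 0.1346 2.    ]]
```

Request:
arm_command --plan '[[[0, -0.0055, -0.003, 0, 0, 0, 0.0], [0.006, 0, 0, 0, 0, 0, 0.0], [0.006, 0, 0, 0, 0, 0, 0.0], [0.006, 0, 0, 0, 0, 0, 0.0], [0, 0, 0, 0, 0, 0, 0.0], [0, 0, 0, 0, 0, 0, 0.0]]]'

```text
t: 28.53
tool_pos: [0.46, 0.2949, 0.2703]
tool_rot: [-0.203, 1.524, 0.222]
contact_force: [-0.2, 0.4, -0.8]
opening: 0.0111
```

```bash
python3 tp.py; python3 - <<'E'
import cv2,numpy as np
w=cv2.imread('pics/z_wrist.png')[150:350,220:420]; s=cv2.imread('pics/z_scene.png')[110:210,360:450]; t=cv2.imread('pics/z_top.png')[260:320,110:190]
v=np.zeros((600,800,3),np.uint8); v[:400,:400]=cv2.resize(w,(400,400),interpolation=2); v[:444,400:]=cv2.resize(s,(400,444),interpolation=2); v[405:600,:260]=cv2.resize(t,(260,195)); cv2.imwrite('pics/v12.png',v)
E
```

```text
tcp [0.46   0.2949 0.2703] axis tip [0.4655 0.2975 0.1115] F [-0.2  0.4 -0.8]
[[ 0.034 -0.269  0.963]
 [ 0.017  0.963  0.268]
 [-0.999  0.007  0.038]]
tube [0.4597 0.2955 0.0015 1.    ]
[[ 0.4596  0.2971 -0.0009  0.    ]
 [ 0.4605  0.2964  0.0015  1.    ]
 [ 0.4597  0.2953  0.0026  2.    ]
 [ 0.4625  0.2954 -0.0017  1.    ]
 [ 0.4577  0.2955  0.0029  2.    ]]
rod_tip [0.46   0.2936 0.1111 1.    ]
[[0.4577 0.2903 0.1103 0.    ]
 [0.4604 0.297  0.1107 1.    ]
 [0.4718 0.0076 0.0206 2.    ]
 [0.4595 0.2921 0.1115 0.    ]
 [0.4609 0.2967 0.1119 1.    ]
 [0.4564 0.2952 0.1139 2.    ]]
rod [0.4599 0.2976 0.1123 1.    ]
[[ 0.4579  0.2989  0.1124  0.    ]
 [ 0.4592  0.2924  0.1135  1.    ]
 [ 0.4605  0.2984  0.1123  2.    ]
 [ 0.4586  0.2976  0.1143  0.    ]
 [ 0.4669 -0.1784 -0.0019  1.    ]
 [ 0.4646  0.2975  0.1108  2.    ]]
```

View pics/v12.png

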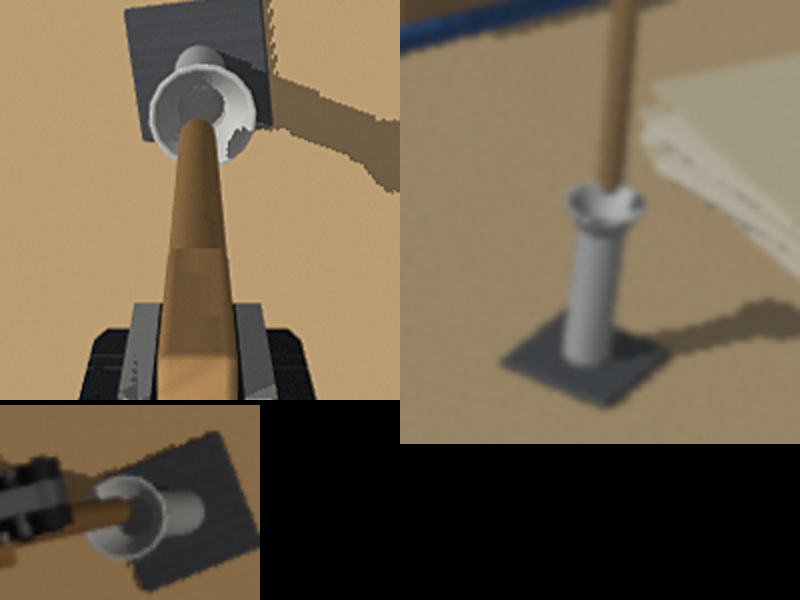

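The tip sits over the funnel. The wrist and top crops put it about 2–4 mm toward +x of the mouth centre, and the scene crop shows it nearly centred. I'll shift 2.5 mm and go down slowly, watching the force.

Request:
arm_command --plan '[[[0, 0.001, -0.0025, 0, 0, 0, 0.0], [0.005, 0, -0.0002, 0, 0, 0, 0.0], [0.006, 0, -0.0002, 0, 0, 0, 0.0], [0.006, 0, -0.0002, 0, 0, 0, 0.0], [0.006, 0, -0.0002, 0, 0, 0, 0.0], [0.004, 0, -0.0002, 0, 0, 0, 0.0], [0, 0, 0, 0, 0, 0, 0.0]]]'

```text
t: 30.32
tool_pos: [0.4568, 0.2954, 0.2403]
tool_rot: [-0.203, 1.524, 0.222]
contact_force: [-0.5, 0.4, -1.2]
opening: 0.0117
```

Request:
arm_command --plan '[[[0.006, 0, -0.0001, 0, 0, 0, 0.0], [0.007, 0, -0.0002, 0, 0, 0, 0.0], [0.007, 0, -0.0002, 0, 0, 0, 0.0], [0.007, 0, -0.0002, 0, 0, 0, 0.0], [0.004, 0, 0, 0, 0, 0, 0.0], [0, 0, 0, 0, 0, 0, 0.0]]]'

```text
t: 30.82
tool_pos: [0.4569, 0.2955, 0.205]
tool_rot: [-0.203, 1.525, 0.222]
contact_force: [-1.3, -0.7, -1.7]
opening: 0.0116
```

Request:
arm_command --plan '[[[0.006, 0, -0.0001, 0, 0, 0, 0.0], [0.007, 0, -0.0002, 0, 0, 0, 0.0], [0.006, 0, -0.0002, 0, 0, 0, 0.0], [0.005, 0, -0.0002, 0, 0, 0, 0.0], [0.003, 0, 0, 0, 0, 0, 0.0], [0.002, 0, 0, 0, 0, 0, 0.0], [0, 0, 0, 0, 0, 0, 0.0]]]'

```text
t: 31.4
tool_pos: [0.4572, 0.2959, 0.1727]
tool_rot: [-0.204, 1.526, 0.222]
contact_force: [-0.1, 0.3, -1.4]
opening: 0.0113
```

Tip is at about 0.014 with no contact force. I'll lower to the floor.

Request:
arm_command --plan '[[[0.003, 0, 0, 0, 0, 0, 0.0], [0.002, 0, 0, 0, 0, 0, 0.0], [0.001, 0, 0, 0, 0, 0, 0.0], [0, 0, 0, 0, 0, 0, 0.0]]]'

```text
t: 31.73
tool_pos: [0.4578, 0.2961, 0.1667]
tool_rot: [-0.203, 1.524, 0.222]
contact_force: [-0.2, 0.5, -0.6]
opening: 0.0114
```

Request:
arm_command --plan '[[[0, 0, 0, 0, 0, 0, 0.05], [0, 0, 0, 0, 0, 0, 0.05], [0, 0, 0, 0, 0, 0, 0.05], [0, 0, 0, 0, 0, 0, 0.05], [0, 0, 0, 0, 0, 0, 0.05], [-0.008, 0, 0, 0, 0, 0, 0.05], [-0.012, 0, 0, 0, 0, 0, 0.05], [-0.02, 0, 0, 0, 0, 0, 0.05], [-0.025, 0, 0, 0, 0, 0, 0.05], [-0.025, 0, 0, 0, 0, 0, 0.05], [-0.025, 0, 0, 0, 0, 0, 0.05], [-0.015, 0, 0, 0, 0, 0, 0.05], [0, 0, 0, 0, 0, 0, 0.05]]]'

```text
t: 32.82
tool_pos: [0.453, 0.2938, 0.3103]
tool_rot: [-0.202, 1.52, 0.223]
contact_force: [0.3, 0.1, 0.9]
opening: 0.0502
```

```bash
python3 tp.py; python3 - <<'E'
from h import *
for cam in('top','scene'):
    M,im=snap(cam,'f_'+cam)
    for n in('acorn0','chestnut0'): print(cam,n,[(dishxy(W(M,r['at'])).round(3).tolist(),round(r['conf'],2)) for r in mark_of(cam,n)[:5]])
    for n in('dish','bottle','tape','rod','brush','dibber'): print(n,[(W(M,r['at']).round(3).tolist(),round(r['conf'],2)) for r in mark_of(cam,n)[:1]],[(W(M,r['at']).round(3).tolist(),round(r['conf'],2)) for r in search_frame(cam,n)[:1]])
M,im=snap('wrist')
m=cut_out('wrist','rod')
if m: print(cv2.boundingRect(m[0]['mask'].astype(np.uint8)),m[0]['conf'],'pred top',proj('wrist',M,[.4597,.296,.206]))
E
```

```text
tcp [0.453  0.2938 0.3103] axis tip [0.459  0.2967 0.1514] F [0.3 0.1 0.9]
[[ 0.038 -0.269  0.962]
 [ 0.019  0.963  0.268]
 [-0.999  0.008  0.041]]
tube [0.4598 0.2948 0.0007 1.    ]
[[ 0.4594  0.2982 -0.0037  0.    ]
 [ 0.4634  0.2956  0.0004  1.    ]
 [ 0.4602  0.2929  0.0041  2.    ]
 [ 0.4548  0.2939 -0.0039  0.    ]
 [ 0.4625  0.296   0.001   1.    ]
 [ 0.4593  0.2932  0.002   2.    ]]
rod_tip nan
[]
rod [0.4572 0.2957 0.0067 1.    ]
[[0.4558 0.2957 0.0067 0.    ]
 [0.4572 0.2927 0.0063 1.    ]
 [0.4577 0.3023 0.0089 0.    ]
 [0.4556 0.2978 0.0055 1.    ]
 [0.503  0.0107 0.0181 2.    ]]
top acorn0 [([0.004, -0.002], 0.69), ([-0.014, 0.056], 0.68), ([0.027, -0.056], 0.6), ([0.013, 0.061], 0.47)]
top chestnut0 [([-0.049, 0.027], 0.71), ([-0.003, -0.063], 0.67), ([-0.061, 0.001], 0.59), ([0.049, -0.034], 0.43)]
dish [([0.49, -0.054, -0.0], 0.62)] [([0.493, -0.058, 0.006], 0.62)]
bottle [([0.467, -0.18, -0.004], 0.69)] [([0.466, -0.169, 0.098], 0.64)]
tape [([0.69, 0.108, 0.001], 0.78)] [([0.691, 0.11, 0.026], 0.94)]
rod [([0.453, 0.293, 0.005], 0.71)] [([0.45, 0.284, 0.18], 0.85)]
brush [([0.539, -0.306, 0.012], 0.72)] [([0.537, -0.299, 0.163], 0.83)]
dibber [([0.415, -0.305, 0.009], 0.61)] [([0.417, -0.297, 0.165], 0.79)]
scene acorn0 [([-0.012, 0.06], 0.64), ([0.005, 0.004], 0.54), ([0.014, 0.06], 0.49)]
scene chestnut0 [([-0.059, 0.005], 0.51), ([-0.051, 0.028], 0.47), ([0.003, -0.003], 0.3)]
dish [([0.494, -0.052, 0.0], 0.71)] [([0.483, -0.058, 0.027], 0.68)]
bottle [([0.465, -0.169, 0.002], 0.82)] [([0.479, -0.175, 0.072], 0.75)]
tape [] [([0.692, 0.111, 0.022], 0.8)]
rod [] [([0.46, 0.293, 0.172], 0.69)]
brush [] [([0.547, -0.304, 0.139], 0.96)]
dibber [([0.495, -0.054, 0.002], 0.65)] [([0.421, -0.303, 0.134], 0.64)]
(310, 196, 20, 62) 0.66 pred top [317.13643956 255.28113064]
  return _methods._mean(a, axis=axis, dtype=dtype,
  ret = ret.dtype.type(ret / rcount)
```

```bash
python3 -c "
from station import *
print(finish_job())"
```

```text
the job is handed in; nothing more can be done
None
```

The job is handed in at about 33 s of the 72 s. I took the rod from the middle rack hole, stirred about five rounds at a radius of roughly 35–60 mm near the dish floor, lifted it out, then slid it down into the tube and backed off clear.

**Rod:** the networks put its lower end at z ≈ 6–7 mm (the tube floor is at 6 mm) and about 2–3 mm from the tube axis. I did not measure its tilt separately. With the 20 mm bore it can lean at most about 0.06 rad.

**Seeds:** all eight were found in the dish.

| | +y side of the handle line | -y side | near the line |
|---|---|---|---|
| Acorns | y ≈ +0.06 (two) | y ≈ -0.056 (one) | one near the centre |
| Chestnuts | y ≈ +0.028 (one) | y ≈ -0.063 and -0.034 | one at about +0.003 |

**Dish, bottle, tape, brush and ball-ended stick:** dish, bottle and tape read within network noise of where they started. The brush and ball-ended stick are still in their holes.

**Checks that were off:**
- The early part of the first round ran too high, with the tip at about 19–23 mm.
- Once during stirring the tool rose and tilted about 3°. I corrected it and stirred about a round and a half more.
- The rod tilted slightly in the grip. I levelled it before the tube.
- After the release the scene camera gave one plainly wrong rod position, inside the dish, and missed several seeds. The wrist and top views contradicted that rod position, and the top view found all the seeds.
- The final state was checked with the networks only. I had used all 12 picture views before the release.

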